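Draw the plunger from the hand test pump and lay it in its keeper

ROBOT

A 6-joint arm with a two-finger parallel gripper is mounted at the origin on the work surface. World frame = base frame: x ahead of the robot, y to its left, z up, the work surface at z = 0. Lengths are in mm, angles in degrees, forces in N, time in s.
With the tool pointing down it reaches from about 350 to 850 mm from the base axis. Payload 8.1 kg.
Tool frame: the origin (TCP) lies midway between the tips of the shut fingers; the grasp point (between the pads) lies 19 mm behind it; z points along the fingers, y is the direction in which the jaws open and shut (so a half turn about z gives the same grasp; the last joint's range is limited). The gripper opens to 85 mm and grips with 20 to 120 N. Pads are 22 mm wide; open, the fingers measure 114 mm over their backs; the gripper's body (76 mm by 85 mm) begins 54 mm behind the grasp point. The pads swing forward as they close: fully open they stand 13 mm farther back than shut.
Start: joints at [70.623, 7.471, 85.268, -0, 87.261, -4.893], TCP at [150.047, 580.94, 231.292] pointing down, gripper open.
Joint ranges: [-169.43, 169.43], [-51.17, 129.36], [1.28, 143.12], [-76.62, 256.62], [0, 156.53], [-152.29, 152.29]. Speed limits (degrees/s): [136.94, 136.94, 159.86, 180, 180, 180].

INTERFACE

Orientations are given as [roll, pitch, yaw] about the fixed x, y, z axes, in that order (R = Rz(yaw) Ry(pitch) Rx(roll)).
In Python, from bench import telemetry, snapshot, camera_params, job gives the robot as it stands. The module is installed in compiled form; this text tells all that it offers.
- The arm moves only by the shell command python3 -m jog 'ROWS' [FORCE]. ROWS is JSON, a list that holds one entry, the list of rows, each a list of 7 numbers: the shift along the tool's x, y, z in units of 50 mm (1.0 is 50 mm), then the turn, a rotation vector about the tool's x, y, z in units of 2 pi rad (1.0 is 2 pi rad), then the opening, from 0 (shut) to 1 (fully open). In form: [[[dx, dy, dz, rx, ry, rz, claw], ...]]. A call has 1 to 12 rows; each row shifts and turns the commanded pose from where the row before left it, along the tool's axes as they then stand; what a row does not reach is not made up. A row lasts 1/8 s, in which the tool goes at most 62.5 mm and 10.7 degrees, less where a joint would pass 70% of its speed; a pose out of reach is approached as far as the arm can. A call with a number of a shift or a turn outside -1 to 1 is refused whole. A call with a gripper value outside its range is refused whole. The fingers move at their own pace and stop on an object; FORCE is the grip in N (left out, the last holds). Time passes only in rows, so rows that do not move let the fingers close. It gives the time, the measured TCP pose, the force and the opening at its end, in the units of the state.
- telemetry.sense(): the state, without advancing time (a new reading comes with each control period).
- snapshot(name): name is "side" or "top" or "wrist"; returns (picture, depth): 400x640x3 uint8, red, green, blue; 400x640 float32, mm along the optical axis (not along the pixel's ray), 0 where there is no reading.
- camera_params(name): a dict with "K" (3x3 intrinsics, pixels), "extrinsics" (4x4, takes a point from camera to world coordinates). Camera axes: x right, y down, z forward; pixel columns grow to the right and rows downward; lengths in mm; the calibration is good to about 2 mm. The wrist camera is an equidistant fisheye: a pixel r from the principal point sees the ray r / f radians off the axis. A picture is of the moment at which its call begins: read the wrist's pose just before it. camera_params takes no time and is no camera call; for the wrist camera it gives the pose at the moment of the call.
- job.hand_in(): hands the job in, once; it reports no verdict.
The state is a dict: "time": time; "joint_pos": joint angles; "qd": joint speeds; "joint_efforts": joint torques, N m; "tool_pos": TCP position; "tcp_rot": TCP orientation; "ft_force": force on the tool from outside, world axes, zero at the start; "wrist_torque": the same for the moment, N m; "finger_gap": finger opening in mm.
Only numpy, scipy, OpenCV 4.12 (cv2) and the standard library are available. Lean on these libraries where they do the work, as an engineer would, in place of code of your own. Each camera call takes 0.05 s, during which the arm holds its last target. There are 200 camera calls.

TASK

Strip the hand test pump for inspection: draw the steel plunger straight out of the barrel, without forcing or cocking it, and set it down in a clear place on the rubber mat. Then take it again by the middle of its shaft and lay it fully home in the hardwood keeper, crosshead in the wide pocket and shaft in the groove, and let go. Set it down rather than drop it, and leave the other things on the bench where they stand.

Things in the scene. Friction and masses are not known exactly. Their poses are not given: they have to be found in the camera images.
- plunger: Bright steel plunger, 159 mm long, 0.25 to 0.42 kg: square crosshead 34 long, 32 x 32 mm, then a round shaft 26 mm thick, 125 long. Origin on the axis at the middle of the shaft part held for laying in the keeper, 42 mm from the crosshead's shoulder, 5 mm from the centre of mass; x along the axis to the plain end, z up. Starts in the pump barrel, crosshead outside. On the mat it does not roll.
- crosshead (a point): Centre of the plunger's square crosshead, on the axis, 59 mm from the plunger's origin; axes as the plunger's.
- plain_end (a point): Centre of the plunger's plain end face, on the axis, 83 mm from the plunger's origin; axes as the plunger's.
- pump: Green cast hand test pump, fixed. Origin on the bench below the barrel's mouth; x points into the barrel (the plunger comes out along -x), z up. Foot x 5 to 200 mm, 120 wide, 14 high; barrel 64 across, top 112 high; valve chest x 137 to 192 mm, 64 wide, 158 high, with a union reaching y = 58 mm and a release screw reaching y = -48 mm. Two lugs under the mouth, 46 mm high.
- barrel_mouth (a point): Centre of the barrel's mouth, 80 mm above the bench; axes as the pump's. The bore is level, 28 mm across, 137 mm deep; the plunger lies on its bottom, its axis 1 mm below this point. At the start the shaft stands 12 to 28 mm out of the mouth and its plain end is 97 to 113 mm inside.
- mat: Black rubber mat, fixed flat on the bench, 230 (x) x 300 (y) x 4 mm. Origin in the centre of its underside.
- keeper: Hardwood keeper block, fixed, x -94 to 92 mm, 96 wide, 56 high. Origin on the bench below the plunger's origin when home; x along the groove towards the plain end. Crosshead pocket x -81 to -36 mm, 37 wide, floor at 20; shaft groove 31 wide, floor at 23, x -36 to -26 and 38 to 92 mm (open end); top 7 mm of the side walls bevelled. Finger gap x -26 to 38 mm right across, floor at 8.
- keeper_seat (a point): Where the plunger's origin comes when it is home: 36 mm above the bench, over the keeper's origin; axes as the keeper's.
- gauge_flange: Round cast brass gauge flange lying on the mat, 90 mm in diameter with a 44 mm hub, 30 mm high. Origin in the centre of its underside.
- gland_nut: Brass hexagon gland nut standing on the mat, 58 mm over its corners, 28 mm high. Origin in the centre of its underside.
- gauge_cock: Nickel gauge cock standing on its hexagon end, 64 mm high; spout and lever reach 38 mm from its axis along its y. Origin in the centre of its underside.
- compression_fitting: Steel compression fitting (straight union of hexagon nuts) standing on end, 37 mm across, 66 mm high. Origin in the centre of its underside.
- sight_tube: Blue glass sight tube, 16 mm in diameter, standing upright in a 75 mm square wooden foot, 232 mm high in all. Origin in the centre of the foot's underside.
- ring_stand: Spun aluminium funnel in a ring stand: steel foot x -50 to 60 mm, 115 wide; rod at x = 45 mm, 252 mm high; funnel 113 mm in diameter centred at x = -8 mm, rim 188 mm high, spout 70 mm above the bench. Origin on the bench, near the middle of the foot.
There are look-alikes about, which are no part of the job. Several things have the shape of the plunger; the one meant has the colours described above.

How it is judged:
By the outcome, as a careful person would: the job done as asked, in the order asked, and still so for the second after the job is handed in, with the robot touching nothing.
It also fails if it takes over 72 s, if anything falls off the work surface, if the arm or the gripper's body presses on something with over 40 N, if the wrist force passes 120 N, or if a joint passes its speed limit or range.

## Working session

There is one attempt and no reset: what is moved stays moved. The work goes in short steps, Python scripts to look and compute and a shell command to move; the robot and the scene stay as the last step left them, time stands still between calls to the robot, and variables do not carry over. Pictures are saved under pics/ and viewed, about 8 in all and at most 12, crops included, and the job is handed in when it is done.

```bash
mkdir -p pics; cat > h.py <<'E'
import numpy as np, cv2
from bench import telemetry, snapshot, camera_params
def snap(n):
    p=camera_params(n); im,d=snapshot(n); return im,d,np.array(p["K"]),np.array(p["extrinsics"])
def cloud(d,K,T):
    v,u=np.mgrid[:d.shape[0],:d.shape[1]]
    P=np.stack([(u-K[0,2])/K[0,0]*d,(v-K[1,2])/K[1,1]*d,d],-1)
    return P@T[:3,:3].T+T[:3,3]
def save(n,im): cv2.imwrite("pics/"+n,im[...,::-1])
E
python3 - <<'E'
from h import *
for n in("top","side"):
    im,d,K,T=snap(n); save(n+"1.png",im); np.savez(n+"1.npz",im=im,d=d,K=K,T=T); print(n,K.tolist(),T.round(3).tolist(),(d>0).mean())
print(telemetry.sense())
E
```

```text
top [[387.7263225588238, 0.0, 323.829379870161], [0.0, 387.7263225588238, 201.2638396576707], [0.0, 0.0, 1.0]] [[-0.014, -0.986, 0.163, 335.239], [-1.0, 0.011, -0.017, -47.342], [0.015, -0.164, -0.986, 1146.981], [0.0, 0.0, 0.0, 1.0]] 0.99615234375
side [[387.5453324383416, 0.0, 320.5470996616574], [0.0, 387.5453324383416, 199.25226519406107], [0.0, 0.0, 1.0]] [[-0.997, -0.054, 0.061, 442.71], [-0.081, 0.596, -0.799, 738.779], [0.007, -0.801, -0.598, 675.295], [0.0, 0.0, 0.0, 1.0]] 0.996
{'time': 0.1, 'joint_pos': array([ 7.06226152e+01,  7.51129327e+00,  8.53219582e+01, -2.03630467e-03,
        8.72611742e+01, -4.89305876e+00]), 'qd': array([-0.07085136, -0.06381197, -0.07684086, -0.02381912, -0.07085798,
        0.01731049]), 'joint_efforts': array([ 3.96667374e-04, -5.70947671e+01, -5.01945269e+01, -1.92927100e-04,
        7.98887660e-03,  4.14695751e-05]), 'tool_pos': array([149.8988618 , 580.47375464, 230.35435071]), 'tcp_rot': array([-1.79905745e+02, -6.02774368e-03,  1.65515768e+02]), 'ft_force': array([-0.22340237, -0.09431134,  0.36660128]), 'wrist_torque': array([-0.0147275 , -0.04723352, -0.02240523]), 'finger_gap': 85.77693291932896}
```

View pics/top1.png

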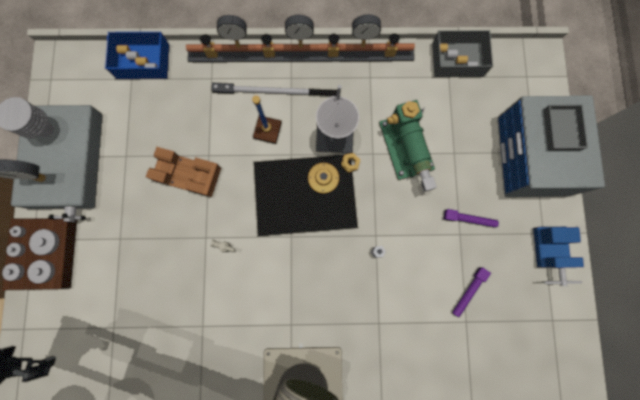

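View pics/side1.png

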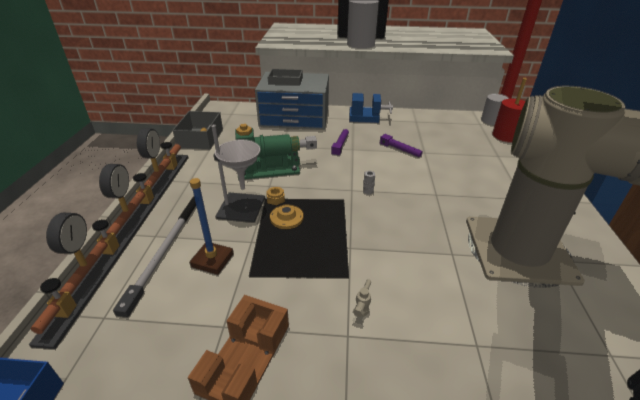

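The top view shows the pump at about (410,140) with the bright crosshead at (428,182). The keeper is at (183,172), the mat at (305,195), and the purple look-alikes are to the right. The side view agrees. Next I measure from the depth cloud.

```bash
python3 - <<'E'
from h import *
cv=cv2
z=np.load("top1.npz"); im,d,K,T=[z[k] for k in("im","d","K","T")]
P=cloud(d,K,T); hsv=cv.cvtColor(im,cv.COLOR_RGB2HSV)
def box(u0,u1,v0,v1):
    m=np.zeros(d.shape,bool); m[v0:v1,u0:u1]=1; return m
# table check
print("table z",np.median(P[300:310,380:430,2]))
# mat
m=(im.max(-1)<45)&box(245,365,150,240); print("mat",cv.minAreaRect(P[m][:,:2].astype(np.float32)),np.median(P[m][:,2]))
# pump barrel
g=(hsv[...,0]>50)&(hsv[...,0]<90)&(hsv[...,1]>80)&box(370,440,90,190)
def ax(Q):
    c=Q.mean(0); w,V=np.linalg.eigh(np.cov((Q-c).T)); return c,V[:,-1]
Q=P[g]; 
for lo,hi in((95,125),(5,25),(130,170)):
    q=Q[(Q[:,2]>lo)&(Q[:,2]<hi)]; print("green",lo,len(q),cv.minAreaRect(q[:,:2].astype(np.float32)))
# crosshead
s=(hsv[...,1]<50)&(P[...,2]>70)&(P[...,2]<110)&box(415,445,165,195)
q=P[s]; print("xhead",len(q),cv.minAreaRect(q[:,:2].astype(np.float32)),np.median(q[:,2]))
# keeper
k=(hsv[...,0]<20)&(hsv[...,1]>90)&box(140,225,140,200)
q=P[k]; q=q[q[:,2]>48]; print("keeper top",len(q),cv.minAreaRect(q[:,:2].astype(np.float32)),np.median(q[:,2]))
(c,sz,a)=cv.minAreaRect(P[k&(P[...,2]>5)][:,:2].astype(np.float32)); print("keeper all",c,sz,a)
for nm,b in(("flange",box(305,342,160,195)),("nut",box(340,362,150,172)),("fit",box(370,384,245,260)),("cock",box(208,240,236,256)),("sight",box(250,285,92,145)),("stand",box(312,360,95,158))):
    q=P[b&(P[...,2]>15)]; print(nm,len(q),q.min(0).round(),q.max(0).round())
big=cv.resize(im[130:210,130:450],None,fx=2.5,fy=2.5,interpolation=cv.INTER_CUBIC)
a=cv.resize(im[140:204,140:230],None,fx=6,fy=6,interpolation=cv.INTER_CUBIC); b=cv.resize(im[140:204,385:445],None,fx=4,fy=6,interpolation=cv.INTER_CUBIC)
save("crop1.png",np.hstack([a,b]))
E
```

```text
table z 0.1500797691679736
mat ((504.03863525390625, -12.899078369140625), (341.8578186035156, 289.00579833984375), 4.358696937561035) 4.276981335980736
green 95 769 ((692.5984497070312, -316.49432373046875), (153.75186157226562, 59.57624053955078), 13.403756141662598)
green 5 589 ((683.0736694335938, -290.80462646484375), (182.91258239746094, 52.35658645629883), 17.042360305786133)
green 130 111 ((750.7547607421875, -302.18450927734375), (49.436256408691406, 59.014347076416016), 16.746076583862305)
xhead 259 ((568.9951171875, -355.75164794921875), (57.62529373168945, 33.89241027832031), 15.515277862548828) 93.24046577304739
keeper top 939 ((523.8726806640625, 177.5072021484375), (574.1016845703125, 122.33470916748047), 62.034725189208984) 55.53819959694624
keeper all (524.026611328125, 177.42547607421875) (574.1016845703125, 122.68328094482422) 62.034725189208984
flange 556 [ 335. -107.   15.] [ 636.  -20. 1147.]
nut 211 [ 335. -174.   15.] [ 679.  -47. 1147.]
fit 133 [ 335. -229.   16.] [ 387.  -47. 1147.]
cock 175 [377. 187.  37.] [411. 257.  67.]
sight 761 [335. -47.  15.] [ 868.  148. 1147.]
stand 1551 [ 335. -167.   15.] [ 856.  -41. 1147.]
```

View pics/crop1.png

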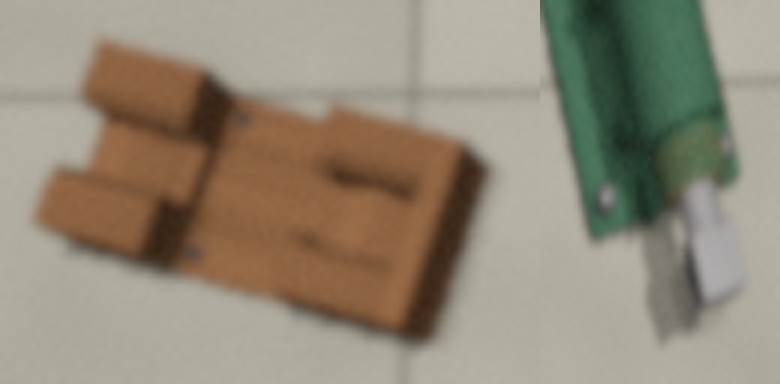

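The crop shows the keeper's open groove end at left (+y) and its closed pocket end at right. The crosshead sticks out of the mouth at lower right. I'll redo the measurements without the pixels that have no depth reading.

```bash
python3 - <<'E'
from h import *
cv=cv2
z=np.load("top1.npz"); im,d,K,T=[z[k] for k in("im","d","K","T")]
P=cloud(d,K,T); P[d<=0]=np.nan; hsv=cv.cvtColor(im,cv.COLOR_RGB2HSV); Z=P[...,2]
def box(u0,u1,v0,v1):
    m=np.zeros(d.shape,bool); m[v0:v1,u0:u1]=1; return m
R=lambda q:[np.round(x,1).tolist() for x in cv.minAreaRect(q[:,:2].astype(np.float32))]
def axis(q):
    c=q.mean(0); w,V=np.linalg.eigh(np.cov((q-c)[:,:2].T)); v=V[:,-1]; return c.round(1),np.degrees(np.arctan2(v[1],v[0])).round(1)
k=box(140,225,140,205)&(hsv[...,1]>90)
print("ktop",R(P[k&(Z>52)&(Z<60)])); 
m=box(140,225,140,205); print("kall",R(P[m&(Z>5)&(Z<62)]))
g=(hsv[...,0]>45)&(hsv[...,0]<90)&(hsv[...,1]>80)&box(370,440,90,195)
q=P[g&(Z>109)&(Z<116)]; print("barrel ridge",len(q),axis(q),R(q))
q=P[g&(Z>8)&(Z<20)]; print("foot",R(q),axis(q))
s=(hsv[...,1]<60)&(Z>90)&(Z<99)&box(415,445,165,200); q=P[s]; print("xh",len(q),R(q),axis(q),np.median(q[:,2]))
s=(hsv[...,1]<60)&(Z>80)&(Z<99)&box(415,445,165,200); print("xh+shaft",R(P[s]),axis(P[s]))
q=P[(im.max(-1)<50)&box(245,365,150,240)&(Z>0)&(Z<8)]; print("mat",R(q))
for nm,b,h in(("flange",box(300,345,155,198),9),("nut",box(338,362,148,174),15),("fit",box(366,388,240,262),15),("cock",box(205,242,234,258),15),("sight",box(245,290,92,148),15),("stand",box(310,362,92,160),9)):
    q=P[b&(Z>h)&(Z<400)]; print(nm,q.min(0).round(),q.max(0).round())
E
```

```text
ktop [[611.0, 344.0], [184.6, 94.8], 73.5]
kall [[617.9, 362.5], [250.6, 194.8], 85.7]
barrel ridge 363 (array([ 675.9, -325. ,  111.6]), np.float64(-162.6)) [[680.5, -325.4], [118.1, 48.2], 24.0]
foot [[684.1, -290.5], [180.9, 52.4], 17.0] (array([ 674. , -287.6,   14.6]), np.float64(-160.6))
xh 178 [[573.3, -355.2], [66.5, 34.9], 12.6] (array([ 564.4, -356.6,   94.4]), np.float64(-166.2)) 94.38911972354265
xh+shaft [[573.2, -355.3], [66.7, 34.9], 12.6] (array([ 566.1, -354.4,   92.4]), np.float64(-166.2))
mat [[555.5, -9.2], [237.5, 289.8], 3.9]
flange [ 540. -129.    9.] [663.   4.  41.]
nut [ 612. -174.   15.] [ 685. -112.   38.]
fit [ 357. -234.   16.] [ 387. -199.   71.]
cock [377. 187.  37.] [411. 257.  67.]
sight [702.  36.  15.] [868. 148. 236.]
stand [ 644. -174.    9.] [866. -29. 231.]
```

Everything checks against the stated sizes: the keeper top is 185x95 at yaw 73.5, the pump yaw is about 17, and the crosshead is near (555,-360). Setting out.

```bash
python3 -m jog '[[[-0.62,-0.737,0,0,0,0,1],[-0.62,-0.737,0,0,0,0,1],[-0.62,-0.737,0,0,0,0,1],[-0.62,-0.737,0,0,0,0,1],[-0.62,-0.737,0,0,0,0,1],[-0.62,-0.737,0,0,0,0,1],[-0.62,-0.737,0,0,0,0,1],[-0.62,-0.737,0,0,0,0,1],[-0.62,-0.737,0,0,0,0,1],[-0.62,-0.737,0,0,0,0,1],[-0.62,-0.737,0,0,0,0,1],[-0.62,-0.737,0,0,0,0,1]]]'
python3 -m jog '[[[-0.5,-0.73,0,0,0,0,1],[-0.5,-0.73,0,0,0,0,1],[-0.5,-0.73,0,0,0,0,1],[-0.5,-0.73,0,0,0,0,1],[-0.5,-0.73,0,0,0,0,1],[-0.5,-0.73,0,0,0,0,1],[-0.5,-0.73,0,0,0,0,1],[-0.5,-0.73,0,0,0,0,1],[-0.5,-0.73,0,0,0,0,1],[-0.5,-0.73,0,0,0,0,1],[0,0,0,0,0,0,1]]]'
python3 -m jog '[[[0,0,0,0,0,0.0275,1],[0,0,0,0,0,0.0275,1],[0,0,0,0,0,0.0275,1],[0,0,0,0,0,0.0275,1],[0,0,0,0,0,0.0275,1],[0,0,0,0,0,0.0275,1],[0,0,0,0,0,0.0275,1],[0,0,0,0,0,0.0275,1],[0,0,0,0,0,0.0275,1],[0,0,0,0,0,0.0275,1],[0,0,0,0,0,0.0275,1],[0,0,0,0,0,0.0275,1]]]'
python3 -m jog '[[[0,0,0,0,0,0.0275,1],[0,0,0,0,0,0.0275,1],[0,0,0,0,0,0.0275,1],[0,0,0,0,0,0,1],[0,0,0,0,0,0,1]]]'
```

```text
time: 1.6
tool_pos: [399.9, 58.2, 231.1]
tcp_rot: [180.0, 0.0, 165.5]
ft_force: [0.7, -0.3, 0.0]
finger_gap: 85.8
time: 2.98
tool_pos: [549.9, -358.5, 229.1]
tcp_rot: [180.0, -0.1, 165.4]
ft_force: [-0.2, 1.2, -0.2]
finger_gap: 85.3
time: 4.47
tool_pos: [550.2, -355.0, 231.1]
tcp_rot: [-180.0, -0.0, 46.4]
ft_force: [0.7, -0.2, -0.1]
finger_gap: 85.4
time: 5.1
tool_pos: [550.3, -355.6, 231.3]
tcp_rot: [-180.0, 0.0, 17.3]
ft_force: [-0.5, 0.1, -1.1]
finger_gap: 85.6
```

```bash
cat >> h.py <<'E'
def wcloud(d,K,T):
    v,u=np.mgrid[:d.shape[0],:d.shape[1]]
    x=(u-K[0,2])/K[0,0]; y=(v-K[1,2])/K[1,1]; r=np.hypot(x,y)+1e-9; t=np.tan(np.minimum(r,1.5))/r
    P=np.stack([x*t*d,y*t*d,d],-1)@T[:3,:3].T+T[:3,3]; P[d<=0]=np.nan; return P
E
python3 - <<'E'
from h import *
im,d,K,T=snap("wrist"); save("w1.png",im); np.savez("w1.npz",im=im,d=d,K=K,T=T)
P=wcloud(d,K,T); Z=P[...,2]; hsv=cv2.cvtColor(im,cv2.COLOR_RGB2HSV)
R=lambda q:[np.round(x,1).tolist() for x in cv2.minAreaRect(q[:,:2].astype(np.float32))]
near=(np.hypot(P[...,0]-555,P[...,1]+360)<80)
q=P[near&(hsv[...,1]<60)&(Z>91)&(Z<99)]; print("xh",len(q),R(q),np.median(q[:,2]))
g=(hsv[...,0]>45)&(hsv[...,0]<90)&(hsv[...,1]>80)
q=P[g&(Z>109)&(Z<117)&(np.hypot(P[...,0]-640,P[...,1]+335)<60)]; c=q.mean(0);V=np.linalg.eigh(np.cov((q-c)[:,:2].T))[1][:,-1]; print("barrel",len(q),c,np.degrees(np.arctan2(V[1],V[0])),R(q))
print(T.round(2).tolist(),K[0,0])
E
```

```text
xh 1279 [[569.2, -357.4], [54.4, 31.5], 16.9] 93.90269087385474
barrel 2359 [ 660.54131838 -331.15585281  110.51688633] -164.23290838725967 [[661.1, -331.3], [77.3, 28.6], 16.2]
[[0.3, -0.92, -0.26, 617.46], [-0.95, -0.29, -0.08, -335.66], [-0.0, 0.28, -0.96, 373.17], [0.0, 0.0, 0.0, 1.0]] 309.70691628693146
```

View pics/w1.png

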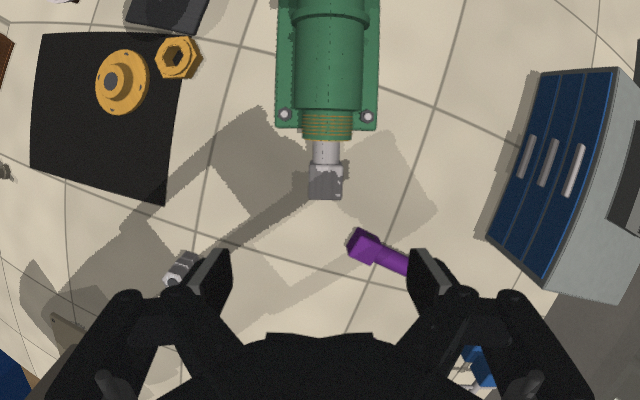

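The wrist view shows the crosshead at (325,180), the exposed shaft at (326,150), and a purple look-alike at (380,250) lying low. Now the exact axis and extents.

```bash
python3 - <<'E'
from h import *
z=np.load("w1.npz"); im,d,K,T=[z[k] for k in("im","d","K","T")]
P=wcloud(d,K,T); Z=P[...,2]; hsv=cv2.cvtColor(im,cv2.COLOR_RGB2HSV)
a=np.radians(16.8); ux=np.array([np.cos(a),np.sin(a)]); uy=np.array([-ux[1],ux[0]])
D=P[...,:2]-np.array([660.5,-331.2]); s=D@ux; t=D@uy
near=(s>-160)&(s<30)&(abs(t)<40)&(Z>72)
for lo in range(-140,20,4):
    m=near&(s>=lo)&(s<lo+4)
    if m.sum()>5:
        tt=t[m]; zz=Z[m]; top=zz>np.percentile(zz,95)-3; print(lo,m.sum(),"t",np.percentile(tt,[3,97]).round(1),"mid-top",tt[top].mean().round(1),"z",np.percentile(zz,[50,97]).round(1),im[m].mean(0).round())
E
```

```text
-124 204 t [-39.3  14.2] mid-top -36.6 z [255.2 306.1] [59. 57. 55.]
-120 359 t [-37.8  15.1] mid-top -33.6 z [250.4 308.4] [55. 53. 52.]
-116 421 t [-35.5  14.2] mid-top -30.6 z [257.7 311.5] [47. 46. 46.]
-112 503 t [-35.6  14.2] mid-top -30.8 z [261.7 311.5] [44. 42. 43.]
-108 548 t [-37.4  14.2] mid-top -27.7 z [267.1 311.7] [45. 44. 44.]
-104 9462 t [-38.3  36.9] mid-top 3.1 z [315.9 330.7] [27. 28. 28.]
-100 1959 t [-37.2  39.4] mid-top 7.5 z [316.4 331.4] [33. 33. 33.]
-96 8631 t [-27.5  36.7] mid-top 8.1 z [326.  334.7] [26. 26. 27.]
-92 256 t [-13.1  18.2] mid-top -1.4 z [ 93.7 334.5] [97. 94. 93.]
-88 115 t [-10.   14.2] mid-top 1.9 z [88.9 91.9] [150. 145. 142.]
-84 116 t [-9.9 14.2] mid-top 1.2 z [89.1 91.3] [150. 145. 143.]
-80 119 t [-10.3  13.2] mid-top 1.0 z [89.5 91.7] [151. 146. 144.]
-76 109 t [-10.7  12.5] mid-top 2.0 z [89.  91.3] [154. 149. 147.]
-72 112 t [-10.3  12.4] mid-top 1.3 z [89.  91.8] [155. 148. 143.]
-68 152 t [-19.3  21.8] mid-top 2.3 z [ 98.6 103. ] [101. 118.  85.]
-64 206 t [-20.3  22.6] mid-top 1.2 z [ 99.5 103.2] [ 83. 106.  75.]
-60 236 t [-20
[... 658 characters left out ...]
[ 66. 106.  80.]
-20 301 t [-27.  29.] mid-top -0.1 z [107.8 111.7] [ 65. 105.  80.]
-16 320 t [-26.7  29. ] mid-top 0.5 z [107.6 111.7] [ 66. 106.  80.]
-12 310 t [-28.7  29.2] mid-top -0.4 z [107.8 111.9] [ 66. 106.  80.]
-8 307 t [-27.8  29.1] mid-top 0.0 z [107.3 111.8] [ 65. 105.  79.]
-4 316 t [-27.7  29.2] mid-top 0.5 z [107.9 111.7] [ 65. 105.  79.]
0 298 t [-28.7  29.2] mid-top 0.1 z [107.4 111.7] [ 65. 105.  79.]
4 313 t [-28.9  28.2] mid-top -0.0 z [107.6 111.6] [ 65. 105.  79.]
8 301 t [-27.6  28.3] mid-top -0.1 z [107.5 111.4] [ 65. 104.  79.]
12 299 t [-27.4  28.4] mid-top -0.1 z [107.6 111.7] [ 65. 105.  79.]
16 297 t [-28.8  28.4] mid-top -0.8 z [107.5 112.1] [ 64. 103.  78.]
```

```bash
python3 -m jog '[[[0.113,0.134,0.4,0,0,0.0036,1],[0,0,0.7,0,0,0,1],[0,0,0.7,0,0,0,1],[0,0,0.6,0,0,0,1],[0,0,0.5,0,0,0,1],[0,0,0.35,0,0,0,1],[0,0,0.2,0,0,0,1],[0,0,0,0,0,0,1],[0,0,0,0,0,0,1]]]'
python3 - <<'E'
from h import *
im,d,K,T=snap("wrist"); save("w2.png",im)
E
```

```text
time: 6.28
tool_pos: [558.5, -361.5, 60.0]
tcp_rot: [179.9, -0.1, 15.7]
ft_force: [-0.0, -0.9, 0.3]
finger_gap: 85.3
```

View pics/w2.png

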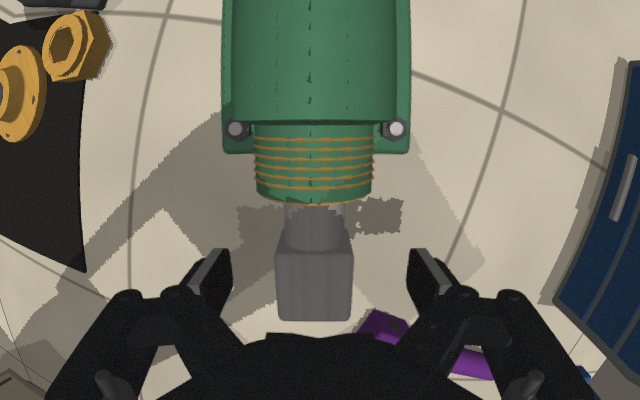

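The view shows the crosshead centred at u≈314 against the finger mid-plane at 319.5, so it is about 2 mm off. I shift by that and close gently.

```bash
python3 -m jog '[[[0,-0.044,0,0,0,0,1],[0,0,0,0,0,0,0.5],[0,0,0,0,0,0,0.4],[0,0,0,0,0,0,0.35],[0,0,0,0,0,0,0.2],[0,0,0,0,0,0,0.2],[0,0,0,0,0,0,0.2],[0,0,0,0,0,0,0.2]]]' 50
python3 -c "
from h import *
s=telemetry.sense();print(s['ft_force'],s['wrist_torque'],s['tool_pos'],s['finger_gap'])"
```

```text
time: 7.32
tool_pos: [557.2, -358.9, 59.0]
tcp_rot: [180.0, -0.0, 15.7]
ft_force: [-1.3, 0.4, 3.3]
finger_gap: 31.3
[-1.28275501  0.39656883  3.33905497] [0.0609755  0.06230086 0.03445276] [ 557.2415809  -358.87465203   58.99325704] 31.255713648562473
```

```bash
python3 -m jog '[[[0,0,0,0,0,0,0.1],[-0.06,0,0,0,0,0,0.1],[-0.1,0,0,0,0,0,0.1],[-0.1,0,0,0,0,0,0.1],[0,0,0,0,0,0,0.1]]]' 80
python3 -c "
from h import *
s=telemetry.sense();print(s['ft_force'],s['wrist_torque'],s['tool_pos'],s['finger_gap'])"
```

```text
time: 7.95
tool_pos: [544.0, -362.6, 58.9]
tcp_rot: [-180.0, 0.0, 15.7]
ft_force: [-1.0, -0.5, 3.2]
finger_gap: 30.9
[-0.97257569 -0.54433136  3.17169035] [ 0.08506923 -0.18329097  0.06201647] [ 543.97729485 -362.58585886   58.88645806] 30.941714293207344
```

```bash
python3 -m jog '[[[-0.1,0,-0.005,0,0,0,0.1],[-0.15,0,-0.005,0,0,0,0.1],[-0.15,0,0,0,0,0,0.1],[-0.15,0,0,0,0,0,0.1],[-0.1,0,0,0,0,0,0.1],[0,0,0,0,0,0,0.1]]]' 80
python3 - <<'E'
from h import *
s=telemetry.sense();print(s['ft_force'],s['wrist_torque'],s['tool_pos'],s['finger_gap'])
im,d,K,T=snap("wrist"); save("w3.png",im)
E
```

```text
time: 8.7
tool_pos: [512.2, -371.3, 59.0]
tcp_rot: [-180.0, 0.1, 15.7]
ft_force: [-3.2, -0.1, 0.2]
finger_gap: 31.1
[-3.21859176 -0.14799953  0.20369699] [0.0394187  0.25574617 0.01529175] [ 512.23407086 -371.26974124   58.98984444] 31.06162481505936
```

View pics/w3.png

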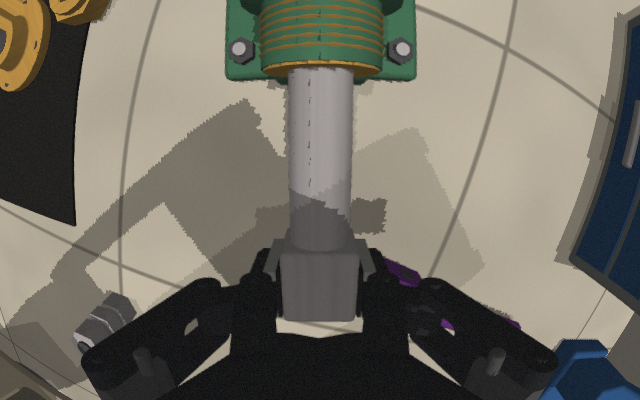

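The plunger is coming out straight, with the shaft at u≈320 in line with the mouth, and forces are low. I continue until it is clear.

```bash
python3 -m jog '[[[-0.12,0,0,0,0,0,0.1],[-0.16,0,0,0,0,0,0.1],[-0.16,0,0,0,0,0,0.1],[-0.16,0,0,0,0,0,0.1],[-0.16,0,0,0,0,0,0.1],[0,0,0,0,0,0,0.1]]]' 110
python3 -c "
from h import *
s=telemetry.sense();print(s['ft_force'],s['wrist_torque'],s['tool_pos'])"
python3 -m jog '[[[-0.12,0,0,0,0,0,0.1],[-0.16,0,0,0,0,0,0.1],[-0.16,0,0,0,0,0,0.1],[-0.16,0,0,0,0,0,0.1],[-0.16,0,0,0,0,0,0.1],[0,0,0,0,0,0,0.1]]]' 110
python3 - <<'E'
from h import *
s=telemetry.sense();print(s['ft_force'],s['wrist_torque'],s['tool_pos'],s['finger_gap'])
im,d,K,T=snap("wrist"); save("w4.png",im)
P=wcloud(d,K,T); Z=P[...,2]; a=np.radians(15.7); ux=np.array([np.cos(a),np.sin(a)])
D=P[...,:2]-s['tool_pos'][:2]; S=D@ux; t=D@np.array([-ux[1],ux[0]])
for lo in range(-20,200,8):
    m=(S>=lo)&(S<lo+8)&(abs(t)<12)&(Z<130)
    if m.sum()>5: print(lo,np.percentile(Z[m],[50,97]).round(1),end="; ")
E
```

```text
time: 9.5
tool_pos: [475.9, -381.7, 59.2]
tcp_rot: [-180.0, 0.0, 15.7]
ft_force: [-0.2, -0.1, -2.8]
finger_gap: 30.5
[-0.21660704 -0.13242063 -2.80490354] [-0.02790289  0.18167236 -0.0054135 ] [ 475.92039942 -381.69840418   59.20525394]
time: 10.25
tool_pos: [439.5, -391.9, 59.3]
tcp_rot: [-180.0, 0.0, 15.7]
ft_force: [0.9, 0.8, -4.3]
finger_gap: 30.6
[ 0.89326393  0.76511229 -4.31583213] [-0.00343902  0.208219   -0.001293  ] [ 439.51192605 -391.94553573   59.26043542] 30.632831873258567
-20 [93.8 95. ]; -12 [94. 95.]; -4 [94. 95.]; 4 [94.  95.1]; 12 [93.2 94.9]; 20 [89.4 91.4]; 28 [89.5 91.5]; 36 [89.5 91.5]; 44 [89.5 91.5]; 52 [89.6 91.6]; 60 [89.6 91.7]; 68 [89.7 91.8]; 76 [89.7 91.8]; 84 [89.8 91.8]; 92 [89.7 91.9]; 100 [89.7 92. ]; 108 [89.5 91.9];
```

It hangs free and level with a weight of about 4 N. Gripped at axis height, the fingertips reach about 2 mm below the crosshead, so I'd rather not release it fully over the mat. I'll first rest it at the mat's near edge with the fingers beyond the edge, regrip higher, then set it down wholly on the mat.

```bash
python3 -m jog '[[[-0.2,0,0,0,0,0,0.1],[-0.2,0,0,0,0,0,0.1],[-0.1,0,0,0,0,0,0.1],[0,0,-0.25,0,0,0,0.1],[0,0,-0.4,0,0,0,0.1],[0,0,-0.25,0,0,0,0.1]]]'
python3 -m jog '[[[0.119,-0.4,0,0,0,0,0.1],[0.237,-0.8,0,0,0,0,0.1],[0.237,-0.8,0,0,0,0,0.1],[0.237,-0.8,0,0,0,0,0.1],[0.237,-0.8,0,0,0,0,0.1],[0.237,-0.8,0,0,0,0,0.1],[0.237,-0.8,0,0,0,0,0.1],[0.237,-0.8,0,0,0,0,0.1],[0.237,-0.8,0,0,0,0,0.1],[0.237,-0.8,0,0,0,0,0.1],[0.237,-0.8,0,0,0,0,0.1],[0.119,-0.4,0,0,0,0,0.1]]]'
python3 -m jog '[[[0,0,0,0,0,0.012,0.1],[0,0,0,0,0,0.0205,0.1],[0,0,0,0,0,0,0.1],[0,0,0,0,0,0,0.1]]]'
python3 - <<'E'
from h import *
s=telemetry.sense();print(s['ft_force'],s['wrist_torque'],s['tool_pos'],s['finger_gap'])
im,d,K,T=snap("wrist"); save("w5.png",im); np.savez("w5.npz",im=im,d=d,K=K,T=T)
P=wcloud(d,K,T); Z=P[...,2]
tp=s['tool_pos']; a=np.radians(s['tcp_rot'][2]); ux=np.array([np.cos(a),np.sin(a)])
D=P[...,:2]-tp[:2]; S=D@ux; t=D@np.array([-ux[1],ux[0]])
for lo in range(-20,200,12):
    m=(S>=lo)&(S<lo+12)&(abs(t)<14)&(Z>tp[2]+5)&(Z<tp[2]+50)
    if m.sum()>5: print(lo,np.percentile(Z[m],97).round(1),end="; ")
m=(im.max(-1)<70)&(abs(Z-4)<5)
for y in range(-20,140,10):
    r=P[m&(abs(P[...,1]-y)<5)]
    if len(r)>20: print("mat y",y,np.percentile(r[:,0],[0.5,1,99]).round(1),len(r))
E
```

```text
time: 11.05
tool_pos: [417.2, -399.4, 107.2]
tcp_rot: [179.8, -0.1, 15.7]
ft_force: [0.3, 0.0, -3.8]
finger_gap: 30.7
time: 12.55
tool_pos: [422.9, 62.5, 105.6]
tcp_rot: [-180.0, -0.1, 15.8]
ft_force: [0.5, -0.3, -4.4]
finger_gap: 30.3
time: 13.05
tool_pos: [422.8, 60.4, 104.9]
tcp_rot: [-180.0, -0.1, 4.2]
ft_force: [-1.2, -0.4, -3.6]
finger_gap: 30.8
[-1.22057283 -0.37656563 -3.62100383] [-0.02249457  0.15923154 -0.00129405] [422.77960023  60.43500852 104.91368584] 30.786583382401105
-20 140.5; -8 140.7; 4 140.8; 16 139.7; 28 137.2; 40 137.3; 52 137.4; 64 137.5; 76 137.6; 88 137.6; 100 137.8; 112 137.1; mat y -20 [434.6 435.3 597.4] 2144
mat y -10 [433.9 434.8 596.9] 2274
mat y 0 [433.2 434.2 594.5] 2331
mat y 10 [432.6 433.5 592.7] 2371
mat y 20 [431.7 432.5 590.9] 2416
mat y 30 [431.  431.9 589.4] 2444
mat y 40 [460.7 464.5 588.7] 1071
mat y 90 [426.  426.5 557.2] 1157
mat y 100 [425.8 426.7 583. ] 2436
mat y 110 [424.9 425.8 583.1] 2411
mat y 120 [424.4 425.2 583.1] 2364
mat y 130 [424.1 425.2 583.5] 2185
```

View pics/w5.png

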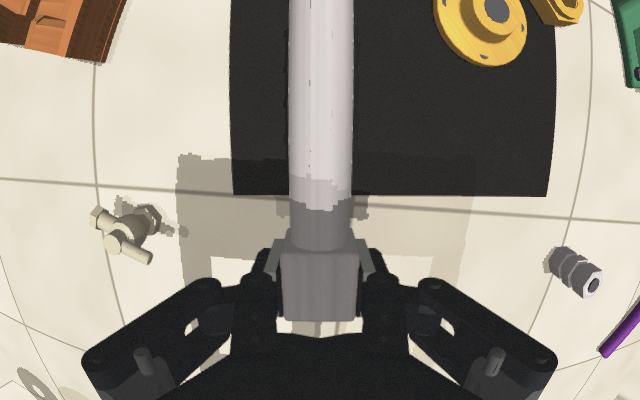

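The view shows the near mat edge at v≈195, x≈430 at this y. I back off 6.5 mm, pitch the plain end down 1.8° so both ends land together, and lower.

```bash
python3 -m jog '[[[-0.13,0,0,0,-0.005,0,0.1],[0,0,0.4,0,0,0,0.1],[0,0,0.6,0,0,0,0.1],[0,0,0.5,0,0,0,0.1],[0,0,0.3,0,0,0,0.1],[0,0,0.16,0,0,0,0.1],[0,0,0,0,0,0,0.1],[0,0,0,0,0,0,0.1]]]'
python3 -m jog '[[[0,0,0.02,0,0,0,0.1],[0,0,0,0,0,0,0.1]]]'
python3 -m jog '[[[0,0,0.02,0,0,0,0.1],[0,0,0,0,0,0,0.1]]]'
python3 -c "
from h import *
s=telemetry.sense();print(s['ft_force'],s['wrist_torque'],s['tool_pos'],s['finger_gap'])"
```

```text
time: 14.1
tool_pos: [413.8, 59.7, 7.3]
tcp_rot: [180.0, 1.7, 4.0]
ft_force: [0.1, 0.5, -3.2]
finger_gap: 30.7
time: 14.35
tool_pos: [413.2, 59.7, 5.7]
tcp_rot: [180.0, 1.8, 4.0]
ft_force: [-1.1, 0.2, -2.6]
finger_gap: 30.7
time: 14.6
tool_pos: [412.7, 59.7, 4.3]
tcp_rot: [180.0, 1.8, 4.0]
ft_force: [0.9, 0.0, -3.4]
finger_gap: 30.9
[ 0.94110245  0.02673734 -3.39816617] [-0.01529051  0.17167944  0.02642718] [412.73501315  59.69926261   4.2780185 ] 30.92395763480968
```

```bash
python3 -m jog '[[[0.07,0,0.02,0,0,0,0.1],[0,0,0,0,0,0,0.1]]]'
python3 -m jog '[[[0,0,0.02,0,0,0,0.1],[0,0,0,0,0,0,0.1]]]'
python3 -m jog '[[[0,0,0.02,0,0,0,0.1],[0,0,0,0,0,0,0.1]]]'
python3 -c "
from h import *
s=telemetry.sense();print(s['ft_force'],s['wrist_torque'],s['tool_pos'],s['finger_gap'])"
```

```text
time: 14.85
tool_pos: [416.6, 59.9, 3.2]
tcp_rot: [-180.0, 1.8, 4.0]
ft_force: [-0.1, 0.1, -3.3]
finger_gap: 30.9
time: 15.1
tool_pos: [416.1, 59.9, 2.1]
tcp_rot: [-180.0, 1.8, 4.0]
ft_force: [0.1, 0.0, -2.3]
finger_gap: 30.6
time: 15.35
tool_pos: [416.4, 59.9, 1.4]
tcp_rot: [180.0, 1.8, 4.0]
ft_force: [-1.7, -0.2, -0.9]
finger_gap: 30.6
[-1.74432335 -0.17579493 -0.91878098] [-0.08263858  0.23780561  0.03231052] [416.35270344  59.93494377   1.4328192 ] 30.572633506927787
```

```bash
python3 -m jog '[[[0,0,0.016,0,0,0,0.1],[0,0,0,0,0,0,0.1]]]'
python3 -c "
from h import *
s=telemetry.sense();print(s['ft_force'],s['wrist_torque'],s['tool_pos'],s['finger_gap'])"
```

```text
time: 15.6
tool_pos: [416.5, 59.9, 1.1]
tcp_rot: [180.0, 1.8, 4.0]
ft_force: [-4.5, -1.0, 7.4]
finger_gap: 30.7
[-4.52591948 -0.96821095  7.43364546] [-8.36592454e-02  7.20657913e-01 -9.42692970e-05] [416.52708301  59.94626776   1.13369491] 30.69342188077243
```

```bash
python3 -m jog '[[[0,0,0,0,0,0,0.42],[0,0,0,0,0,0,0.5],[0,0,0,0,0,0,0.5],[0,0,-0.06,0,0,0,0.5],[0,0,-0.08,0,0,0,0.5],[0,0,0,0,0,0,0.5]]]' 20
python3 - <<'E'
from h import *
s=telemetry.sense();print(s['ft_force'],s['tool_pos'],s['finger_gap'])
im,d,K,T=snap("wrist"); P=wcloud(d,K,T); Z=P[...,2]; tp=s['tool_pos']
for lo in range(-20,150,12):
    m=(abs(P[...,0]-tp[0]-lo-6)<6)&(abs(P[...,1]-tp[1]-lo*.07)<10)&(Z>15)&(Z<60)
    if m.sum()>5: print(lo,np.percentile(Z[m],97).round(1),P[...,1][m&(Z>np.percentile(Z[m],80))].mean().round(1),end="; ")
E
```

```text
time: 16.35
tool_pos: [417.0, 60.0, 8.0]
tcp_rot: [180.0, 1.7, 4.0]
ft_force: [0.6, 0.5, -0.4]
finger_gap: 42.5
[ 0.63587799  0.49584815 -0.35130287] [416.95782393  59.96204835   7.97118192] 42.497719291507
-20 36.7 58.9; -8 36.7 58.9; 4 36.5 60.6; 16 35.4 60.1; 28 32.1 61.1; 40 32.0 61.8; 52 31.8 62.7; 64 31.5 63.5; 76 31.2 64.3; 88 31.0 65.1; 100 30.8 65.8; 112 30.5 66.4;
```

```bash
python3 -m jog '[[[0,0,0,0,0,0,0.2],[0,0,0,0,0,0,0.1],[0,0,0,0,0,0,0.1],[0,0,0,0,0,0,0.1],[0,0,-0.15,0,0,0,0.1],[0,0,-0.2,0,0,0,0.1],[0.3,0,0,0,0,0,0.1],[0.5,0,0,0,0,0,0.1],[0.5,0,0,0,0,0,0.1],[0.2,0,0.1,0,0,0,0.1],[0,0,0.1,0,0,0,0.1],[0,0,0,0,0,0,0.1]]]' 100
python3 -m jog '[[[0,0,0.04,0,0,0,0.1],[0,0,0,0,0,0,0.1]]]'
python3 -c "
from h import *
s=telemetry.sense();print(s['ft_force'],s['wrist_torque'],s['tool_pos'],s['finger_gap'])"
```

```text
time: 17.9
tool_pos: [489.5, 65.2, 11.4]
tcp_rot: [-180.0, 2.0, 4.0]
ft_force: [0.2, 0.1, -3.0]
finger_gap: 30.7
time: 18.15
tool_pos: [490.9, 65.2, 10.5]
tcp_rot: [180.0, 1.8, 4.0]
ft_force: [0.1, 0.2, -3.9]
finger_gap: 30.8
[ 0.13661011  0.19898889 -3.94056875] [-0.02619906  0.10354115 -0.03597972] [490.89446159  65.19420037  10.49432238] 30.798078816320487
```

```bash
python3 -m jog '[[[0,0,0.02,0,0,0,0.1],[0,0,0,0,0,0,0.1]]]'
python3 -m jog '[[[0,0,0.02,0,0,0,0.1],[0,0,0,0,0,0,0.1]]]'
python3 -c "
from h import *
s=telemetry.sense();print(s['ft_force'],s['wrist_torque'],s['tool_pos'],s['finger_gap'])"
```

```text
time: 18.4
tool_pos: [491.3, 65.2, 9.6]
tcp_rot: [180.0, 1.8, 4.0]
ft_force: [0.7, 0.7, -3.1]
finger_gap: 30.5
time: 18.65
tool_pos: [491.2, 65.2, 8.5]
tcp_rot: [180.0, 1.8, 4.0]
ft_force: [0.7, -0.5, -3.1]
finger_gap: 30.6
[ 0.65094344 -0.47585026 -3.10794037] [-0.01958995  0.14075806  0.00859268] [491.2142636   65.19568876   8.45620994] 30.610642250267276
```

```bash
python3 -m jog '[[[0,0,0.014,0,0,0,0.1],[0,0,0,0,0,0,0.1]]]'
python3 -m jog '[[[0,0,0.014,0,0,0,0.1],[0,0,0,0,0,0,0.1]]]'
python3 -c "
from h import *
s=telemetry.sense();print(s['ft_force'],s['wrist_torque'],s['tool_pos'],s['finger_gap'])"
```

```text
time: 18.9
tool_pos: [491.3, 65.2, 7.9]
tcp_rot: [180.0, 1.8, 4.0]
ft_force: [-0.1, -0.1, -1.8]
finger_gap: 30.7
time: 19.15
tool_pos: [491.4, 65.2, 7.8]
tcp_rot: [180.0, 1.8, 4.0]
ft_force: [-5.3, -0.5, 6.2]
finger_gap: 30.7
[-5.31853894 -0.51929364  6.17804856] [-0.08952764  0.7054353   0.01101552] [491.37013965  65.22312549   7.83805096] 30.667872411000687
```

```bash
python3 -m jog '[[[0,0,0,0,0,0,0.42],[0,0,0,0,0,0,0.5],[0,0,0,0,0,0,0.7],[0,0,-0.1,0,0,0,1],[0,0,-0.3,0,0,0,1],[0,0,-0.6,0,0,0,1],[0,0,-0.8,0,0,0,1],[0,0,-0.6,0,0,0,1],[0,0,0,0,0,0,1],[0,0,0,0,0,0,1]]]' 20
cat > prof.py <<'E'
from h import *
def prof(n,c,yaw,zlo,zhi,half=20,rng=(-100,110),step=4):
    s=telemetry.sense(); im,d,K,T=snap(n); P=wcloud(d,K,T) if n=="wrist" else cloud(d,K,T); Z=P[...,2]
    a=np.radians(yaw); ux=np.array([np.cos(a),np.sin(a)]); D=P[...,:2]-np.array(c); S=D@ux; t=D@np.array([-ux[1],ux[0]])
    for lo in range(*rng,step):
        m=(S>=lo)&(S<lo+step)&(abs(t)<half)&(Z>zlo)&(Z<zhi)
        if m.sum()>8: print(lo,m.sum(),"t",np.percentile(t[m],[2,98]).round(1),"z",np.percentile(Z[m],[50,97]).round(1))
    return s,im,P
E
python3 - <<'E'
from prof import *
s,im,P=prof("wrist",(491.4+59*.9976,65.2+59*.07),4.0,14,60)
print(s['tool_pos'],s['tcp_rot']); save("w6.png",im)
E
```

```text
time: 20.4
tool_pos: [494.9, 65.5, 127.3]
tcp_rot: [-180.0, 1.8, 4.0]
ft_force: [-1.6, 0.1, 0.4]
finger_gap: 85.6
-76 56 t [-15.3  13.6] z [35.4 36. ]
-72 177 t [-16.   14.4] z [35.9 37. ]
-68 188 t [-15.4  13.8] z [35.6 36.8]
-64 192 t [-15.8  14.3] z [35.6 36.8]
-60 203 t [-16.6  14.3] z [35.4 36.6]
-56 193 t [-15.9  14.3] z [35.3 36.5]
-52 197 t [-16.4  14.9] z [35.3 36.4]
-48 202 t [-16.4  14.9] z [35.2 36.4]
-44 282 t [-15.9  14.3] z [34.6 36.3]
-40 170 t [-13.5  11.7] z [30.  32.5]
-36 158 t [-12.7  11.4] z [30.1 32.5]
-32 152 t [-12.6  11.4] z [30.1 32.3]
-28 156 t [-12.7  11.3] z [29.9 32.3]
-24 153 t [-12.6  11.1] z [29.6 32.1]
-20 155 t [-12.6  11.2] z [29.8 31.9]
-16 157 t [-12.6  11.1] z [29.5 31.9]
-12 164 t [-13.6  11.1] z [29.2 31.6]
-8 170 t [-13.5  11. ] z [29.7 32. ]
-4 161 t [-13.4  11. ] z [29.6 31.8]
0 160 t [-13.3  11. ] z [29.3 31.8]
4 163 t [-13.2  11. ] z [29.4 31.6]
8 173 t [-13.1  11. ] z [29.  31.5]
12 170 t [-13.1  10.9] z [29.  31.2]
16 160 t [-13.1  10.9] z [28.7 31.2]
20 160 t [-13.1  10.9] z [28.7 31.2]
24 160 t [-13.1  10.9] z [28.7 31.1]
28 176 t [-13.   10.9] z [28.9 31.2]
32 170 t [-13.1  10.6] z [28.4 31. ]
36 168 t [-14.   11.7] z [28.4 31. ]
40 171 t [-13.9  12. ] z [28.  30.7]
44 164 t [-13.8  11.1] z [28.2 31. ]
48 166 t [-13.8  11.1] z [28.1 30.8]
52 172 t [-13.8  11.1] z [28.1 30.6]
56 160 t [-13.   11.1] z [27.9 30.5]
60 161 t [-13.   11.1] z [28.1 30.1]
64 159 t [-13.   10.9] z [27.6 30.2]
68 157 t [-13.  11.] z [27.6 30.2]
72 150 t [-13.  11.] z [27.4 29.9]
76 158 t [-14.1  11. ] z [27.4 29.9]
80 132 t [-13.5  10.3] z [27.1 29.4]
84 10 t [-8.8  6.8] z [24.8 26.5]
[494.93886174  65.45545542 127.25911908] [-179.99982612    1.77992578    4.01601702]
```

View pics/w6.png

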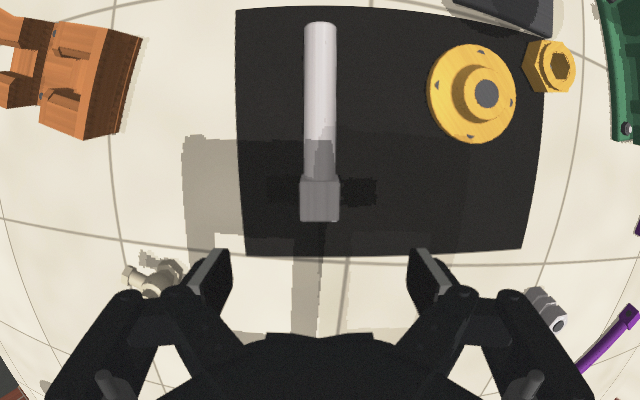

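The plunger lies clear on the mat, from v=22 to v=220 near u=320, away from the flange. Now I go to the middle of the shaft.

```bash
python3 -m jog '[[[0.4,0,0,0,0,0,1],[0.5,0,0,0,0,0,1],[0.296,0.006,0.3,0,0,0,0.85],[0,0,0.6,0,0,0,0.7],[0,0,0.7,0,0,0,0.65],[0,0,0.5,0,0,0,0.65],[0,0,0.25,0,0,0,0.65],[0,0,0.06,0,0,0,0.65],[0,0,0,0,0,0,0.65],[0,0,0,0,0,0,0.65]]]' 40
python3 -c "
from h import *
s=telemetry.sense();print(s['ft_force'],s['wrist_torque'],s['tool_pos'],s['tcp_rot'])"
```

```text
time: 21.7
tool_pos: [552.0, 69.1, 6.1]
tcp_rot: [180.0, 1.7, 4.0]
ft_force: [-1.1, -0.2, 0.1]
finger_gap: 55.6
[-1.07663707 -0.20033728  0.06343222] [ 0.00605899 -0.0144732   0.01347298] [551.97377394  69.13156067   6.06925341] [179.99431109   1.6764573    4.02196884]
```

```bash
python3 -m jog '[[[-0.024,0,0.018,0,0,0,0.5],[0,0,0,0,0,0,0.35],[0,0,0,0,0,0,0.2],[0,0,0,0,0,0,0.1],[0,0,0,0,0,0,0.1],[0,0,0,0,0,0,0.1]]]' 80
python3 -m jog '[[[0,0,-0.1,0,0,0,0.1],[0,0,-0.4,0,0,0,0.1],[0,0,-0.6,0,0.0039,0,0.1],[0,0,-0.6,0,0,0,0.1],[0,0,-0.3,0,0,0,0.1],[0,0,0,0,0,0,0.1],[0,0,0,0,0,0,0.1]]]' 80
python3 - <<'E'
from prof import *
s=telemetry.sense(); print(s['ft_force'],s['wrist_torque'],s['tool_pos'],s['tcp_rot'],s['finger_gap'])
prof("wrist",s['tool_pos'][:2],s['tcp_rot'][2],s['tool_pos'][2]+5,s['tool_pos'][2]+45,step=12)
E
```

```text
time: 22.45
tool_pos: [549.9, 69.0, 4.5]
tcp_rot: [180.0, 1.8, 4.0]
ft_force: [-1.7, 0.2, 6.1]
finger_gap: 23.9
time: 23.32
tool_pos: [550.8, 69.1, 102.6]
tcp_rot: [-180.0, 0.5, 4.0]
ft_force: [-0.1, 0.3, -2.5]
finger_gap: 23.7
[-0.10923444  0.27619862 -2.50607057] [ 0.04336164 -0.00946674  0.02564309] [550.83591414  69.12009784 102.62704489] [-179.99474193    0.50905416    4.01852555] 23.686060829997537
-52 66 t [-16.3  15. ] z [111.8 115.3]
-40 351 t [-13.1  12. ] z [126.5 129.3]
-28 961 t [-12.5  11. ] z [127.3 129.5]
-16 1325 t [-14.   12.3] z [127.9 140. ]
-4 1853 t [-14.4  19.3] z [128.2 145.2]
8 2771 t [-18.8  17.5] z [127.9 146.2]
20 1593 t [-12.8  11. ] z [127.4 129.6]
32 1740 t [-12.7  10.8] z [127.4 129.6]
44 1866 t [-12.8  10.9] z [127.4 129.6]
56 1947 t [-12.8  10.5] z [127.5 129.7]
68 1943 t [-12.6  10.5] z [127.5 129.7]
80 655 t [-12.4  10.1] z [126.6 129.5]
```

```bash
python3 -m jog '[[[0,0,-0.1,0,0,-0.012,0.1],[0,0,-0.2,0,0,-0.025,0.1],[0,0,-0.1,0,0,-0.026,0.1],[0,0,0,0,0,-0.026,0.1],[0,0,0,0,0,-0.026,0.1],[0,0,0,0,0,-0.026,0.1],[0,0,0,0,0,-0.026,0.1],[0,0,0,0,0,-0.026,0.1],[0,0,0,0,0,0,0.1]]]'
python3 -m jog '[[[0.4,-0.18,0,0,0,0,0.1],[0.85,-0.377,0,0,0,0,0.1],[0.85,-0.377,0,0,0,0,0.1],[0.85,-0.377,0,0,0,0,0.1],[0.85,-0.377,0,0,0,0,0.1],[0.85,-0.377,0,0,0,0,0.1],[0.44,-0.195,0,0,0,0,0.1],[0,0,0,0,0,0,0.1],[0,0,0,0,0,0,0.1]]]'
python3 - <<'E'
from prof import *
s=telemetry.sense(); print(s['ft_force'],s['wrist_torque'],s['tool_pos'],s['tcp_rot'],s['finger_gap'])
im,d,K,T=snap("wrist"); save("w7.png",im); np.savez("w7.npz",im=im,d=d,K=K,T=T); P=wcloud(d,K,T); Z=P[...,2]
R=lambda q:[np.round(x,1).tolist() for x in cv2.minAreaRect(q[:,:2].astype(np.float32))]
near=np.hypot(P[...,0]-611,P[...,1]-345)<120
q=P[near&(Z>51)&(Z<60)]; print("top",len(q),R(q),np.median(q[:,2]))
E
```

```text
time: 24.5
tool_pos: [550.9, 69.1, 122.4]
tcp_rot: [-179.5, 0.2, 73.4]
ft_force: [0.0, 0.0, -3.1]
finger_gap: 23.5
time: 25.62
tool_pos: [515.8, 344.2, 123.4]
tcp_rot: [-179.6, 0.2, 73.4]
ft_force: [0.6, -0.9, -3.4]
finger_gap: 23.8
[ 0.62748836 -0.94858145 -3.3707512 ] [-0.0057134  -0.02394961  0.02722914] [515.79816354 344.24989374 123.42941997] [-179.60801915    0.21410413   73.4061959 ] 23.797061323872477
top 10863 [[612.6, 343.8], [185.9, 97.7], 73.2] 55.26977252603555
```

View pics/w7.png

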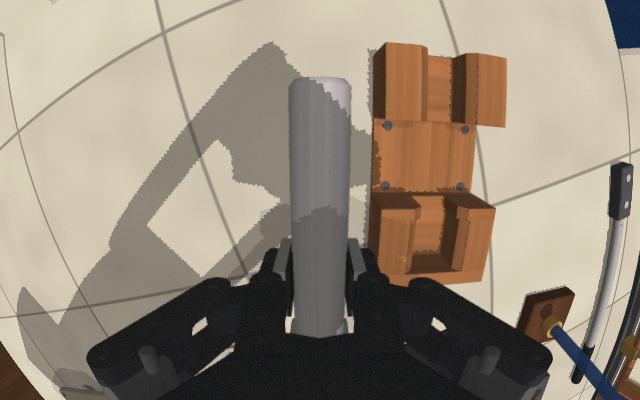

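The view shows the keeper at u 370–505 with the pocket at the bottom and the open groove at the top, parallel to the held plunger. I measure both in the same frame, so camera bias cancels.

```bash
python3 - <<'E'
from h import *
z=np.load("w7.npz"); im,d,K,T=[z[k] for k in("im","d","K","T")]; P=wcloud(d,K,T); Z=P[...,2]
a=np.radians(73.4); ux=np.array([np.cos(a),np.sin(a)]); uy=np.array([-ux[1],ux[0]])
D=P[...,:2]-np.array([515.8,344.25]); S=D@ux; t=D@uy
print("keeper o rel", (np.array([612.9,344.8])-[515.8,344.25])@ux,(np.array([612.9,344.8])-[515.8,344.25])@uy)
print("plunger (z top, t edges)")
for lo in range(20,92,6):
    m=(S>=lo)&(S<lo+6)&(abs(t)<20)&(Z>128)&(Z<160)
    if m.sum()>8: print(lo,m.sum(),np.percentile(t[m],[2,98]).round(1),np.percentile(Z[m],97).round(1),S[m].max().round(1))
print("keeper walls: top z>53 t intervals; floor")
kt=-92
for lo in range(-70,125,8):
    m=(S>=lo)&(S<lo+8)&(t<-40)&(t>-160)
    tt=t[m]; zz=Z[m]; top=tt[(zz>46)&(zz<62)]; fl=tt[(zz>16)&(zz<27)]
    if len(top)>20:
        l=np.sort(top); g=np.diff(l); i=g.argmax(); print(lo,"top",l[0].round(1),l[-1].round(1),"gap",l[i].round(1),l[i+1].round(1),"mid",((l[i]+l[i+1])/2).round(1),"floor",np.percentile(fl,[2,98]).round(1) if len(fl)>5 else None)
m=(t<-40)&(t>-160)&(Z>50)&(Z<60); print("S hist",np.histogram(S[m],bins=np.arange(-110,120,4)))
E
```

```text
keeper o rel 28.267417890978773 -92.89599337849171
plunger (z top, t edges)
20 783 [-12.6  11.2] 150.6 26.0
26 820 [-12.4  11.3] 150.5 32.0
32 863 [-12.5  11.1] 150.6 38.0
38 895 [-12.4  11.3] 150.5 44.0
44 922 [-12.2  11.2] 150.5 50.0
50 950 [-12.5  11. ] 150.7 56.0
56 959 [-12.4  11. ] 150.6 62.0
62 964 [-12.4  10.8] 150.8 67.7
68 986 [-12.3  10.8] 150.8 74.0
74 994 [-12.2  11.1] 150.7 80.0
80 493 [-11.5  10.2] 150.4 83.7
keeper walls: top z>53 t intervals; floor
-70 top -140.9 -64.5 gap -100.1 -71.7 mid -85.9 floor None
-62 top -140.9 -55.8 gap -82.7 -81.5 mid -82.1 floor None
-54 top -141.0 -47.6 gap -51.6 -51.0 mid -51.3 floor [-112.2  -84.5]
-46 top -141.1 -44.5 gap -110.6 -74.9 mid -92.7 floor [-111.7  -45. ]
-38 top -141.6 -44.8 gap -110.8 -74.7 mid -92.7 floor [-111.6  -44.8]
-30 top -141.2 -44.7 gap -111.2 -74.7 mid -93.0 floor [-112.2  -44.6]
-22 top -141.1 -44.5 gap -111.0 -74.8 mid -92.9 floor [-112.   -45.2]
-14 top -141.3 -44.4 gap -108.5 -77.1 mid -92.8 floor [-111.9  -45.3]
-6 top -141.7 -44.4 gap -107.9 -77.8 mid -92.8 floor [-129.2  -45.1]
2 top -140.8 -44.7 gap -1
[... 549 characters left out ...]
 0,   0,   0,   0,   0,   0,   0,   0,   0,   0, 129, 264,
       357, 449, 254, 272, 289, 292, 300, 296, 307, 325, 318, 324, 334,
       363, 399, 130,   0,   0,   0,   0,   0,   0,   0,   0,   0,   0,
         0,   0,   0,   0,   0, 421, 440, 445, 441, 438, 435, 444, 441,
       430, 433, 435, 428, 435]), array([-110, -106, -102,  -98,  -94,  -90,  -86,  -82,  -78,  -74,  -70,
        -66,  -62,  -58,  -54,  -50,  -46,  -42,  -38,  -34,  -30,  -26,
        -22,  -18,  -14,  -10,   -6,   -2,    2,    6,   10,   14,   18,
         22,   26,   30,   34,   38,   42,   46,   50,   54,   58,   62,
         66,   70,   74,   78,   82,   86,   90,   94,   98,  102,  106,
        110,  114,  118]))
```

Offsets to home are +27.6 mm along tool x and +92 mm along tool y, with yaw matched within 0.2° and the plunger level. Moving over the keeper.

```bash
python3 -m jog '[[[0.15,0.5,0,-0.0011,0,0,0.1],[0.25,0.8,0,0,0,0,0.1],[0.152,0.54,0,0,0,0,0.1],[0,0,0.2,0,0,0,0.1],[0,0,0.4,0,0,0,0.1],[0,0,0.2,0,0,0,0.1],[0,0,0,0,0,0,0.1],[0,0,0,0,0,0,0.1]]]'
python3 -c "
from h import *
s=telemetry.sense();print(s['ft_force'],s['wrist_torque'],s['tool_pos'],s['tcp_rot'],s['finger_gap'])"
```

```text
time: 26.68
tool_pos: [611.7, 345.8, 84.3]
tcp_rot: [180.0, 0.1, 73.5]
ft_force: [-0.6, -0.0, -3.0]
finger_gap: 23.6
[-0.55920916 -0.04670763 -2.96701317] [ 0.04213393  0.04110854 -0.02781419] [611.68571059 345.82968395  84.29259826] [1.79952754e+02 1.19143187e-01 7.35243574e+01] 23.588231031710944
```

```bash
python3 -m jog '[[[-0.026,0.012,0.2,0,0,0,0.1],[0,0,0.2,0,0,0,0.1],[0,0,0.1,0,0,0,0.1],[0,0,0.1,0,0,0,0.1],[0,0,0,0,0,0,0.1]]]'
python3 -m jog '[[[0,0,0.12,0,0,0,0.1],[0,0,0.12,0,0,0,0.1],[0,0,0.06,0,0,0,0.1],[0,0,0,0,0,0,0.1]]]'
python3 -c "
from h import *
s=telemetry.sense();print(s['ft_force'],s['wrist_torque'],s['tool_pos'],s['tcp_rot'],s['finger_gap'])"
```

```text
time: 27.3
tool_pos: [611.7, 343.8, 53.1]
tcp_rot: [-180.0, 0.2, 73.5]
ft_force: [-0.9, 0.1, -3.9]
finger_gap: 23.9
time: 27.8
tool_pos: [611.7, 343.8, 38.3]
tcp_rot: [-180.0, 0.2, 73.5]
ft_force: [0.0, 0.2, -3.3]
finger_gap: 23.7
[ 0.01701392  0.20546278 -3.27730139] [-0.00142351  0.02168081 -0.03212107] [611.69386009 343.83341327  38.2608863 ] [-1.79989426e+02  1.72376907e-01  7.35028280e+01] 23.73342615871547
```

```bash
python3 -m jog '[[[0,0,0.1,0,0,0,0.1],[0,0,0.1,0,0,0,0.1],[0,0,0.06,0,0,0,0.1],[0,0,0.03,0,0,0,0.1],[0,0,0,0,0,0,0.1]]]'
python3 -m jog '[[[0,0,0.02,0,0,0,0.1],[0,0,0,0,0,0,0.1]]]'
python3 -m jog '[[[0,0,0.014,0,0,0,0.1],[0,0,0,0,0,0,0.1]]]'
python3 -c "
from h import *
s=telemetry.sense();print(s['ft_force'],s['wrist_torque'],s['tool_pos'],s['tcp_rot'],s['finger_gap'])"
```

```text
time: 28.42
tool_pos: [611.9, 343.9, 24.2]
tcp_rot: [180.0, 0.1, 73.5]
ft_force: [-0.5, -0.2, -3.4]
finger_gap: 23.7
time: 28.68
tool_pos: [612.0, 344.0, 23.4]
tcp_rot: [180.0, 0.1, 73.5]
ft_force: [-0.1, 0.7, -3.7]
finger_gap: 23.4
time: 28.92
tool_pos: [611.9, 343.9, 22.6]
tcp_rot: [180.0, 0.1, 73.5]
ft_force: [0.3, 0.4, -3.7]
finger_gap: 23.5
[ 0.30309275  0.43907694 -3.65576942] [ 0.0217202  -0.04414021  0.02022898] [611.94456635 343.92371019  22.56503365] [1.79980871e+02 1.44173235e-01 7.34998876e+01] 23.48797256298588
```

```bash
python3 -m jog '[[[0,0,0.014,0,0,0,0.1],[0,0,0,0,0,0,0.1]]]'
python3 -m jog '[[[0,0,0.012,0,0,0,0.1],[0,0,0,0,0,0,0.1]]]'
python3 -c "
from h import *
s=telemetry.sense();print(s['ft_force'],s['wrist_torque'],s['tool_pos'],s['tcp_rot'],s['finger_gap'])"
```

```text
time: 29.18
tool_pos: [612.0, 344.0, 21.9]
tcp_rot: [180.0, 0.1, 73.5]
ft_force: [0.5, 0.8, -3.1]
finger_gap: 23.5
time: 29.42
tool_pos: [612.1, 344.0, 21.7]
tcp_rot: [180.0, 0.1, 73.5]
ft_force: [-1.3, -0.4, -0.9]
finger_gap: 23.6
[-1.31996574 -0.43448025 -0.93194681] [-0.11709585  0.2531067  -0.10344263] [612.07010879 344.02779727  21.66922582] [1.79966400e+02 1.31535611e-01 7.35027825e+01] 23.634650585345433
```

Contact came at the predicted height of 21.7 mm. One more half millimetre, then release and back off.

```bash
python3 -m jog '[[[0,0,0.01,0,0,0,0.1],[0,0,0,0,0,0,0.1]]]'
python3 -m jog '[[[0,0,0,0,0,0,0.32],[0,0,0,0,0,0,0.4],[0,0,0,0,0,0,0.5],[0,0,0,0,0,0,0.6],[0,0,0,0,0,0,0.6],[0,0,-0.2,0,0,0,0.6],[0,0,-0.5,0,0,0,0.6],[0,0,-0.7,0,0,0,0.8],[-0.4,-0.3,-0.8,0,0,0,1],[-0.6,-0.5,-0.8,0,0,0,1],[-0.5,-0.5,0,0,0,0,1],[0,0,0,0,0,0,1]]]' 20
python3 - <<'E'
from prof import *
s=telemetry.sense(); print(s['ft_force'],s['tool_pos'])
s,im,P=prof("wrist",(612.9,344.7),73.5,24,75,half=15.5,step=8); save("w8.png",im)
for n in("top","side"):
    im2,d,K,T=snap(n); save(n+"2.png",im2)
E
```

```text
time: 29.68
tool_pos: [612.1, 344.0, 21.6]
tcp_rot: [180.0, 0.1, 73.5]
ft_force: [-4.4, -2.5, 5.4]
finger_gap: 24.1
time: 31.18
tool_pos: [527.0, 290.2, 172.1]
tcp_rot: [180.0, 0.1, 73.5]
ft_force: [-0.4, 0.5, -1.1]
finger_gap: 85.1
[-0.36857035  0.45826122 -1.06112609] [526.9865043  290.17338602 172.09415056]
-100 34 t [-14.8  14.9] z [55.6 56.4]
-92 276 t [-14.7  14.8] z [55.3 56.6]
-84 356 t [-14.7  15. ] z [48.3 56.3]
-76 263 t [-13.9  14.9] z [51.3 52.8]
-68 295 t [-14.   15.1] z [51.4 52.6]
-60 299 t [-14.4  15.3] z [51.3 52.5]
-52 300 t [-14.3  14.8] z [51.3 52.6]
-44 294 t [-12.8  14.9] z [47.5 51.5]
-36 272 t [-15.3  12.5] z [46.2 48.8]
-28 261 t [-15.1  12.4] z [46.2 49. ]
-20 256 t [-11.8  12.9] z [46.3 48.8]
-12 260 t [-11.3  12.9] z [46.3 48.7]
-4 256 t [-11.4  12.4] z [46.1 48.7]
4 255 t [-11.2  12.3] z [46.1 49. ]
12 259 t [-12.   12.7] z [46.3 48.8]
20 253 t [-10.7  12.4] z [46.4 48.8]
28 253 t [-11.6  12.4] z [46.3 48.7]
36 263 t [-14.5  12.7] z [46.1 49. ]
44 276 t [-15.4  12.6] z [45.9 48.9]
52 264 t [-15.4  12.4] z [46.1 49.2]
60 268 t [-15.3  12.4] z [46.1 49.3]
68 255 t [-15.4  12.3] z [46.1 49.1]
76 192 t [-15.4  12.5] z [46.  48.7]
84 33 t [-15.5  15.2] z [40.5 49. ]
```

View pics/w8.png

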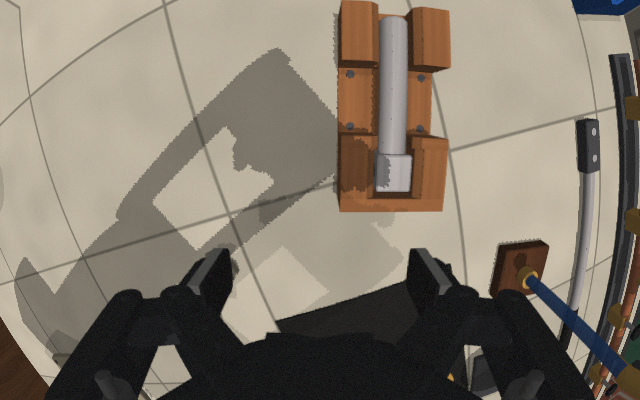

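View pics/side2.png

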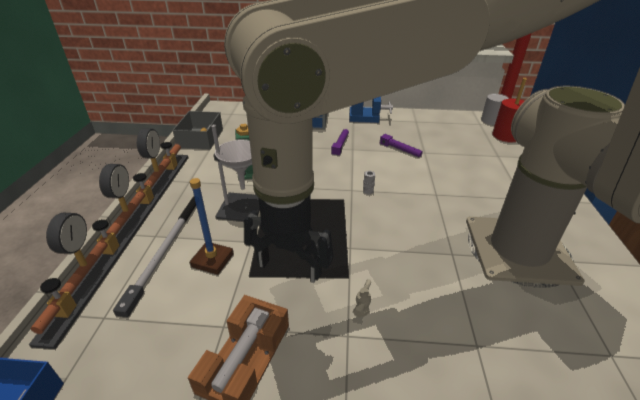

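The wrist view shows the plunger home, with the crosshead in the pocket at (393,172) and the shaft in the groove up to (392,18). The shaft top is at z≈49 along its whole length (36+13) and the crosshead top at z≈52 (36+16). In the side view the cock, fitting, sight tube and stand are where they were. The robot is clear, so I hand in.

```bash
python3 -c "
from bench import job; print(job.hand_in())"
```

```text
the job is handed in; nothing more can be done
None
```

The plunger is home in the hardwood keeper and released, and I handed the job in with the robot clear, at about 31 s of the 72 s allowed. The hand-in gave no verdict.

**What I did:** I gripped the crosshead and drew the plunger straight out of the barrel, with the measured force staying under about 5 N. I first rested it at the mat's near edge, to grip it higher so the fingertips would clear the mat. Then I set it down fully on the mat in a clear place. Last, I took it by the middle of the shaft and lowered it into the keeper until it touched, at about 9 N, before letting go.

**Last checks:**
- **Seating:** the shaft top is level at about 49 mm and the crosshead top is at about 52 mm, which are the home heights. The plain end is at about x = 83–84 mm, where it should be within 1 mm.
- **Sideways:** the shaft reads about 0.5 mm off the groove's centre, inside the 2.5 mm play.
- **Other things on the bench:** the cock, fitting, sight tube and stand look unmoved in the last side picture. The arm hid the flange and nut there, so I did not check them at the end. Both looked undisturbed earlier, while the plunger lay on the mat.

No check failed or disagreed.

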